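# Cure the glued watch crystals: load, shut and start the curing box

### The arm

A 6-joint arm with a two-finger parallel gripper is mounted at the origin on the work surface. World frame = base frame: x ahead of the robot, y to its left, z up, the work surface at z = 0. Lengths are in mm, angles in degrees, forces in N, time in s.
With the tool pointing down it reaches from about 350 to 850 mm from the base axis. Payload 8.1 kg.
Tool frame: the origin (TCP) lies midway between the tips of the shut fingers; the grasp point (between the pads) lies 19 mm behind it (r.pinch_z is the distance from the TCP to the grasp point, in mm); z points along the fingers, y is the line along which they close (so a half turn about z gives the same grasp; the last joint's range is limited). The gripper opens to 85 mm and grips with 20 to 120 N. Pads are 22 mm wide; open, the fingers measure 114 mm over their backs; the gripper's body (76 mm by 85 mm) begins 54 mm behind the grasp point. The pads swing forward as they close: fully open they stand 13 mm farther back than shut.
Start: joints at [59.049, 7.471, 85.268, -0, 87.261, -4.893], TCP at [263.55, 539.024, 231.292] pointing down, gripper open.
Joint ranges: [-169.43, 169.43], [-51.17, 129.36], [1.28, 143.12], [-76.62, 256.62], [0, 156.53], [-152.29, 152.29]. Speed limits (degrees/s): [136.94, 136.94, 159.86, 180, 180, 180].

### API

Orientations are given as [roll, pitch, yaw] about the fixed x, y, z axes, in that order (R = Rz(yaw) Ry(pitch) Rx(roll)).
In Python, from bench import r gives the robot as it stands.
- The arm moves only by the shell command python3 -m jog 'ROWS' [OPENING] [FORCE]. ROWS is JSON, one flat list of numbers, 6 for each row, row after row: the shift along the tool's x, y, z in m, then the turn, a rotation vector about the tool's x, y, z in rad. A call has 1 to 8 rows; each row is the pose to reach, as a shift and turn from the pose commanded when the call began, along the tool's axes at that moment; what a row does not reach only later rows make up. A row lasts 1/8 s, in which the tool goes at most 62.5 mm and 10.7 degrees, less where a joint would pass 70% of its speed; a pose out of reach is approached as far as the arm can. A call with a gripper value outside its range is refused whole. OPENING is the opening, from -1 (shut) to 1 (fully open), set as the call begins (- or left out, the last holds). The fingers move at their own pace and stop on an object; FORCE is the grip in N (left out, the last holds). Time passes only in rows, so rows that repeat a pose let the fingers close. It gives the time, the measured TCP pose, the force, the opening and the grip force at its end, in the units of the state.
- r.sense(): the state, without advancing time (a new reading comes with each control period).
- r.snapshot(name): name is "side" or "top"; returns a dict with "pixels" (400x640x3 uint8, red, green, blue), "range_z" (400x640 float32, mm along the optical axis (not along the pixel's ray), 0 where there is no reading), "K" (3x3 intrinsics, pixels), "rvec" (rotation vector, rad) and "tvec" (3), from world to camera coordinates, as OpenCV has them. Camera axes: x right, y down, z forward; pixel columns grow to the right and rows downward; lengths in mm; the calibration is good to about 2 mm. A picture is of the moment at which its call begins.
- r.hand_in(): hands the job in; it is judged then, once.
Trained networks look in a picture, given as the dict that the camera call returned (one of the last four; its "shot" number tells which), for a name from the list of things; names that differ only in an ending like _2 or _b are one class to them, and where a whole thing is asked for, a point or a joint stands for the part that bears it (a point fixed in the world has none). Each returns a list of dicts, best first, with "score" (0 to 1); they miss things now and then, are a little off and sometimes report something else, mostly with a low value. They report only what shows in the picture. A call takes as long as a camera call. They do not tell look-alikes from the thing itself.
- r.look_for(picture, target): "bbox" ([left, top, right, bottom] in pixels, round what is visible of it).
- r.outline_of(picture, target): "region" (400x640 bool, what is visible of it) and "bbox" ([left, top, right, bottom] in pixels, round what is visible of it).
The state is a dict: "time": time; "joint_pos": joint angles; "qd": joint speeds; "joint_efforts": joint torques, N m; "tool_pos": TCP position; "tcp_rot": TCP orientation; "ft_force": force on the tool from outside, world axes, zero at the start; "wrist_torque": the same for the moment, N m; "finger_gap": finger opening in mm; "grip_force": force on a finger pad.
Only numpy, scipy, OpenCV 4.12 (cv2) and the standard library are available. Lean on these libraries where they do the work, as an engineer would, in place of code of your own. Each camera call takes 0.05 s, during which the arm holds its last target. There are 200 camera calls.

### The job

Take the blue tray of freshly glued watches by its bridge handle and, keeping it upright, set it down flat inside the open drawer of the white curing box without dropping it. Gently push the drawer fully shut, without slamming it, then press the green start button on top of the box fully down and let it come up again. Leave the empty orange tray and everything else on the bench where it is.

Things in the scene. Friction and masses are not known exactly. Their poses are not given: they have to be found in the camera images.
- blue_tray: Blue loose tray, 105 (x) x 85 (y) mm, about 0.25 kg, with four fixed steel watches, tops 17 mm up. Its bridge handle runs along its x over the middle: a bar 94 mm long, 12 mm thick (y), from 50 to 62 mm above the underside, on end posts at x = +-42 mm; pinch it from above across its thickness. Origin: centre of the underside; z up. Stands on a green mat 2 mm thick.
- orange_tray: Empty orange tray of the same shape and size as the blue one; not wanted, leave it alone. Origin: centre of its underside.
- curing_box: White fixed light-curing box, 200 (x, depth) x 180 (y) x 115 mm high, on the bench. Origin: centre of its underside at bench height; its front, with the drawer, looks along its own -x. It stands somewhere different and turned differently each time; it cannot be moved. The drawer opening is clear up to 100 mm above the bench.
- drawer (a joint): How far the drawer is out of the curing box, m: 0 = fully shut (at its stop), 0.15 = fully out. It slides along the box's x axis (outwards is -x), stays where it is left and slides with about 2 N of friction plus 6 N per m/s.
- drawer_in (a point): Centre of the drawer's inner floor (moves with the drawer; same axes as the curing box), 20 mm above the bench. Inside the drawer is 138 (x) x 118 (y) mm; side and back walls rise 25 mm above the floor, the front is the grey front panel, 180 mm wide, 12 mm thick, reaching from 6 to 112 mm above the bench.
- drawer_lip (a point): Middle of the outer (-x) edge of the black pull lip on the drawer's front panel, 94 mm above the bench (moves with the drawer; same axes as the curing box). The lip is 120 mm wide (y), 12 mm high (88 to 100 mm above the bench) and stands 15 mm out from the panel.
- start_button (a joint): How far the green start button is pressed, m: 0 = up, 0.006 = fully down; spring loaded, about 5 N holds it fully down.
- start_button_top (a point): Centre of the top face of the green start button, 32 mm across, 137 mm above the bench when up, pressed straight down; it sits in a black housing on top of the curing box, 45 mm behind the box's middle (+x of the box), along the box's centre line.
- oil_bottle: White bottle with red cap, 34 mm across, 85 mm high, standing; bystander. Origin: centre of underside.
- glue_bottle: Amber bottle with black cap, 40 mm across, 100 mm high, standing; bystander. Origin: centre of underside.
- loupe: Black eye loupe, 42 mm across, 38 mm high, standing; bystander. Origin: centre of underside.
- dome: Pale grey glass dust dome with a knob, 100 mm across, 74 mm high; bystander. Origin: centre of underside.
- steel_dish: Small steel dish, 70 mm across, 30 mm high; bystander. Origin: centre of underside.
- screwdriver: Yellow-handled screwdriver, 130 mm long, lying on the bench; bystander. Its x runs from handle to tip.
Things that resemble listed ones, but are neither listed nor needed, are in the scene too. There is more than one size of the blue_tray; the one meant has the size given above.

How it is judged (in metres and radians):
On the way, in this order (a step that is already met when the one before it is completed fails the run):
1. the blue tray stands flat on the floor of the open drawer, let go (x of blue_tray in the frame of drawer_in between -0.02 and 0.02 m and y of blue_tray in the frame of drawer_in between -0.02 and 0.02 m and z of blue_tray in the frame of drawer_in between -0.004 and 0.004 m and angle between blue_tray's own z axis and vertical below 0.06 rad and value of joint drawer above 0.1 m and contact force between the fingers and blue_tray below 0.1 N), for 0.2 s.
2. the drawer is pushed fully shut with the tray inside (x of blue_tray in the frame of drawer_in between -0.02 and 0.02 m and y of blue_tray in the frame of drawer_in between -0.02 and 0.02 m and z of blue_tray in the frame of drawer_in between -0.004 and 0.004 m and angle between blue_tray's own z axis and vertical below 0.06 rad and value of joint drawer below 0.003 m), for 0.2 s.
3. with the drawer shut, the start button is pressed fully down (value of joint drawer below 0.003 m and value of joint start_button above 0.005 m), for 0.05 s.
At the end, for the whole second after the job is handed in: The drawer is shut to within 3 mm, the blue tray lies flat on its floor (origin within 20 mm of the floor's centre each way and 4 mm in height, tilted less than 0.06 rad) and at rest, and the start button is up again (less than 1.5 mm down) (all of step 2 and value of joint start_button below 0.0015 m and linear speed of blue_tray below 0.02 m/s); the robot touches nothing.
It fails at once if the blue tray is tipped more than 0.5 rad (angle between blue_tray's own z axis and vertical above 0.5 rad).
It fails at once if the blue tray is dropped (moves faster than 0.5 m/s with the fingers off it) (linear speed of blue_tray above 0.5 m/s and contact force between the fingers and blue_tray below 0.1 N).
It fails at once if the drawer is slammed (closes faster than 0.4 m/s) (velocity of joint drawer below -0.4 m/s).
It fails at once if the orange tray or another loose thing on the bench is moved more than 30 mm (distance of any of orange_tray, oil_bottle, glue_bottle, loupe, dome, steel_dish, screwdriver from where it was at the start of the episode above 0.03 m).
It also fails if it takes over 69 s, if anything falls off the work surface, if the arm or the gripper's body presses on something with over 40 N, if the wrist force passes 120 N, or if a joint passes its speed limit or range.

## Working session

There is one attempt and no reset: what is moved stays moved. The work goes in short steps, Python scripts to look and compute and a shell command to move; the robot and the scene stay as the last step left them, time stands still between calls to the robot, and variables do not carry over. Pictures are saved under pics/ and viewed, at most 10 in all, crops included, and the job is handed in when it is done.

```bash
ls; mkdir -p pics; cat > h.py <<'E'
import numpy as np, cv2
from bench import r
def snap(n):
    return r.snapshot(n)
def cloud(s):
    R,_=cv2.Rodrigues(np.array(s["rvec"],float)); t=np.array(s["tvec"],float).ravel()
    z=s["range_z"].astype(float); v,u=np.mgrid[:z.shape[0],:z.shape[1]]; K=np.array(s["K"])
    c=np.stack([(u-K[0,2])/K[0,0]*z,(v-K[1,2])/K[1,1]*z,z],-1)
    w=(c-t)@R; w[z==0]=np.nan
    return w
def save(s,f): cv2.imwrite("pics/"+f,cv2.cvtColor(s["pixels"],cv2.COLOR_RGB2BGR))
E
python3 - <<'E'
from h import *
for n in ("top","side"):
    s=snap(n); save(s,n+"1.png"); w=cloud(s); np.savez(n+".npz",w=w,p=s["pixels"])
    for t in ("blue_tray","orange_tray","curing_box","drawer","start_button"):
        for d in r.outline_of(s,t)[:4]:
            m=d["region"]; q=w[m]; print(n,t,round(d["score"],2),d["bbox"],np.nanmedian(q,0).round(),np.nanpercentile(q[:,2],98).round())
print(r.sense())
E
```

```text
pics
top blue_tray 0.96 [360.2, 281.1, 419.0, 352.5] [ 191. -355.   19.] 91.0
top blue_tray 0.8 [356.9, 211.8, 397.6, 248.3] [ 421. -342.   13.] 65.0
top orange_tray 0.68 [358.1, 139.7, 401.6, 184.7] [ 595. -349.   10.] 65.0
top orange_tray 0.32 [352.8, 105.1, 368.5, 124.3] [ 719. -298.   65.] 101.0
top curing_box 0.89 [136.4, 109.2, 295.9, 241.1] [561.  88. 112.] 126.0
top drawer 0.75 [217.0, 163.0, 298.5, 241.6] [507. -18.  20.] 112.0
top start_button 0.51 [159.0, 147.4, 175.3, 154.9] [618. 180. 135.] 139.0
top start_button 0.33 [215.2, 161.4, 296.9, 240.4] [507. -18.  20.] 112.0
side blue_tray 0.93 [239.0, 295.5, 310.1, 358.3] [ 180. -374.   19.] 90.0
side blue_tray 0.63 [318.8, 248.6, 367.0, 294.6] [ 415. -352.   14.] 64.0
side orange_tray 0.68 [373.8, 220.7, 417.1, 263.6] [ 590. -357.   10.] 65.0
side orange_tray 0.54 [266.0, 116.3, 330.6, 213.1] [541.  63.  93.] 120.0
side curing_box 0.95 [267.7, 117.9, 328.8, 213.3] [541.  63.  92.] 120.0
side drawer 0.57 [270.6, 168.8, 333.2, 217.1] [489. -67.  48.] 111.0
side start_button 0.32 [377.1, 318.7, 423.3, 364.5] [ 386. -591.   39.] 72.0
{'time': 0.6, 'joint_pos': array([ 5.90516512e+01,  7.47001192e+00,  8.52648903e+01,  4.13296949e-04,
        8.72608451e+01, -4.89204097e+00]), 'qd': array([ 0.01794643,  0.03496405, -0.1104647 , -0.08258777, -0.07813963,
        0.03282304]), 'joint_efforts': array([-8.97718965e-04, -5.68958688e+01, -5.00591934e+01,  8.18131593e-05,
        1.82259071e-03, -2.74442783e-05]), 'tool_pos': array([263.53694052, 539.06073152, 231.33218856]), 'tcp_rot': array([ 1.79995728e+02, -4.86576232e-05,  1.53943672e+02]), 'ft_force': array([ 0.00838191,  0.63641737, -1.10987375]), 'wrist_torque': array([ 0.03578066,  0.0006852 , -0.02617919]), 'grip_force': 0.0, 'finger_gap': 85.2784719611786}
```

View pics/top1.png

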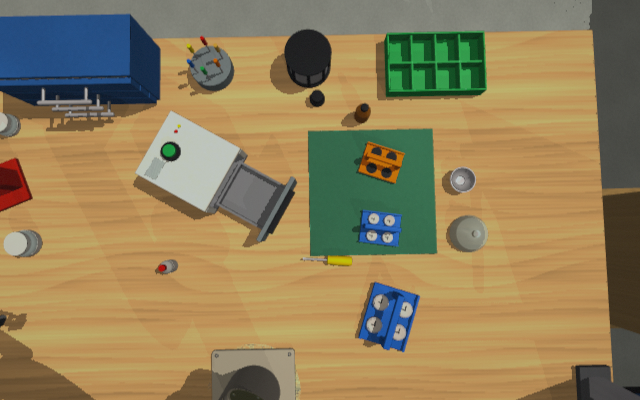

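View pics/side1.png

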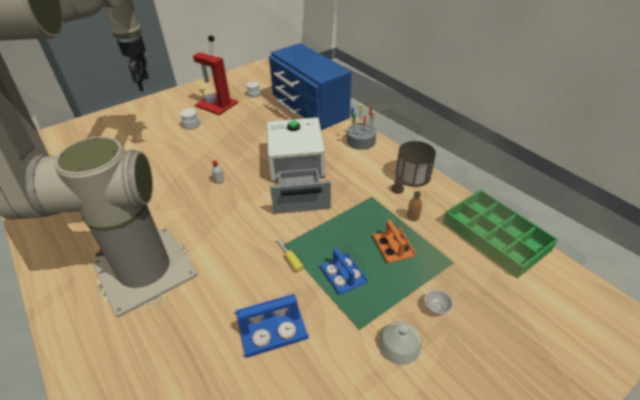

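The top view shows the wanted small blue tray on the mat at about (380,228). The larger look-alike is off the mat at (390,317), the open drawer at (255,200) and the button at (171,151). Next I measure the poses.

```bash
cat > m.py <<'E'
from h import *
def rect(p):
    (c,s,a)=cv2.minAreaRect(p[:,:2].astype(np.float32)); return np.round(c,1),np.round(s,1),round(a,1)
def main():
    for n in ("top","side"):
        d=np.load(n+".npz"); w=d["w"]; p=d["p"].astype(int); x,y,z=np.moveaxis(w,-1,0)
        b=(p[...,2]>p[...,0]+50)&(x>360)&(x<490)&(y>-430)&(y<-270)
        print(n,"tray all",rect(w[b&(z>3)]),"bar",rect(w[b&(z>56)&(z<72)]),np.nanmedian(z[b&(z>56)]),w[b&(z>56)].mean(0).round(1))
        bx=(x>430)&(x<780)&(y>-90)&(y<330)
        lab=bx&(p.min(-1)>150)&(z>108)&(z<123)
        print(" box top",rect(w[lab]),np.nanmedian(z[lab]))
        g=bx&(p[...,1]>p[...,0]+40)&(p[...,1]>p[...,2]+20)&(z>120)
        if g.any(): print(" button",rect(w[g]),np.nanmedian(w[g],0).round(1))
        bx2=(x>380)&(x<600)&(y>-110)&(y<40)
        pt=bx2&(z>106)&(z<118)&(p.max(-1)<150)
        print(" panel top",rect(w[pt]),np.nanmedian(w[pt],0).round(1))
        fl=bx2&(z>14)&(z<26); print(" floor",rect(w[fl]),np.nanmedian(w[fl],0).round(1))
        lp=bx2&(z>85)&(z<104)&(p.max(-1)<60); print(" lip",rect(w[lp]),np.nanmedian(w[lp],0).round(1))
if __name__=="__main__": main()
E
python3 m.py
```

```text
top tray all (array([ 420.8, -344.1]), array([107.2,  88.2]), 82.4) bar (array([ 421.8, -343.9]), array([93.4, 11.8]), 81.8) 63.1800985469807 [ 421.9 -343.4   63. ]
 box top (array([596. , 141.9]), array([199.5, 177.4]), 60.4) 113.74791631705709
 button (array([618.5, 182.5]), array([34.5, 29.6]), 84.8) [618.2 179.7 135. ]
 panel top (array([504.7,  -9.5]), array([155.2, 167.8]), 60.2) [466.6 -68.3 110.7]
 floor (array([495.2,  -6.3]), array([150.7, 148.5]), 60.4) [514.9 -11.5  18.8]
 lip (array([457.7, -79.9]), array([ 14.9, 145. ]), 60.4) [461.9 -82.1  98.7]
side tray all (array([ 424.6, -334.7]), array([127.6,  93.4]), 81.7) bar (array([ 419.6, -344.3]), array([95.9, 13.2]), 80.8) 62.56972249480836 [ 418.4 -346.9   62.2]
 box top (array([595.9, 140.8]), array([208.3, 179. ]), 60.0) 113.63326372839033
 button (array([617.3, 175.7]), array([29.4, 24.6]), 26.1) [616.3 173.1 134.5]
 panel top (array([506. , -56.9]), array([199.7, 115.3]), 18.2) [465.  -72.3 109.7]
 floor (array([493.7,  -7. ]), array([164.2, 147.6]), 59.5) [518.7   0.8  19.1]
 lip (array([458.6, -85.4]), array([ 16.8, 106.6]), 60.7) [456.5 -85.9  97.2]
```

```bash
cat >> h.py <<'E'
def delta(pos,yaw):
    "tool-frame shift (m) and z-turn (rad) from the measured pose (tool down) to pos, yaw"
    s=r.sense(); d=(np.array(pos)-s["tool_pos"])/1000; y=np.radians(s["tcp_rot"][2])
    R=np.array([[np.cos(y),np.sin(y),0],[np.sin(y),-np.cos(y),0],[0,0,-1]])
    dy=(yaw-s["tcp_rot"][2]+180)%360-180
    return (R.T@d).round(4), round(-np.radians(dy),4)
E
python3 - <<'E'
from h import *
a=np.radians(60.3); u=np.array([np.cos(a),np.sin(a)]); n=np.array([-u[1],u[0]]); c=np.array([596,141.5])
for nm in ("top","side"):
    w=np.load(nm+".npz")["w"].reshape(-1,3); X=(w[:,:2]-c)@u; Y=(w[:,:2]-c)@n; z=w[:,2]
    m=(abs(X+190)<90)&(abs(Y)<110)
    for lo,hi in ((105,116),(90,104),(40,50),(15,25)):
        k=m&(z>lo)&(z<hi); 
        if k.sum(): print(nm,lo,hi,k.sum(),np.percentile(X[k],[1,10,50,90,99]).round(),np.percentile(Y[k],[1,10,50,90,99]).round(),np.median(z[k]).round(1))
    k=m&(abs(Y)<30)
    for xx in range(-275,-95,6):
        kk=k&(abs(X-xx)<3); 
        if kk.any(): print((xx,round(float(np.median(z[kk])))),end=" ")
    print()
    for yy in range(-96,97,6):
        kk=m&(abs(X+170)<30)&(abs(Y-yy)<3)
        if kk.any(): print((yy,round(float(np.median(z[kk])))),end=" ")
    print()
print(delta([421,-344,200],81.8), delta([400,90,250],117.8))
E
```

```text
top 105 116 366 [-254. -253. -248. -243. -242.] [-88. -72.  -1.  71.  87.] 110.7
top 90 104 329 [-269. -268. -261. -254. -253.] [-77. -51.  -1.  50.  74.] 98.5
top 40 50 314 [-254. -220. -148. -102. -100.] [-80. -64.  -3.  63.  64.] 43.8
top 15 25 2034 [-231. -220. -168. -116. -104.] [-59. -48.  -0.  47.  58.] 18.9
(-275, -1) (-269, 2) (-263, 97) (-257, 99) (-251, 111) (-245, 110) (-239, 109) (-233, 19) (-227, 19) (-221, 19) (-215, 18) (-209, 18) (-203, 19) (-197, 19) (-191, 19) (-185, 19) (-179, 18) (-173, 19) (-167, 19) (-161, 19) (-155, 19) (-149, 18) (-143, 18) (-137, 19) (-131, 19) (-125, 18) (-119, 19) (-113, 18) (-107, 19) (-101, 40) 
(-96, -1) (-90, -2) (-84, -1) (-78, -2) (-72, -1) (-66, 41) (-60, 41) (-54, 18) (-48, 19) (-42, 19) (-36, 19) (-30, 19) (-24, 18) (-18, 19) (-12, 19) (-6, 19) (0, 18) (6, 19) (12, 19) (18, 19) (24, 18) (30, 19) (36, 19) (42, 19) (48, 20) (54, 19) (60, 42) (66, 4) (72, -1) (78, -2) (84, -2) (90, -2) (96, -1) 
side 105 116 309 [-258. -256. -250. -102. -100.] [-87. -72.  -1.  72.  87.] 109.6
side 90 104 371 [-273. -270. -259. -252. -100.] [-87. -62.   2.  63.  88.] 98.1
side 40 50 269 [-258. -256. -252. -103. -100.] [-86. -64.  -0.  64.  85.] 44.1
side 15 25 410 [-259. -256. -127. -104. -101.] [-85. -55.  -2.  54.  87.] 19.2
(-275, -1) (-269, 91) (-263, 96) (-257, 47) (-251, 51) (-245, 109) (-239, 109) (-137, 20) (-131, 19) (-125, 19) (-119, 19) (-113, 20) (-107, 31) (-101, 40) 
(-66, 45) (-60, 44) (60, 44) (96, -1) 
(array([-0.5293, -0.7241,  0.0313]), np.float64(1.2591)) (array([-0.3198, -0.3435, -0.0187]), np.float64(0.6308))
```

```bash
python3 -m jog '[-0.03,-0.03,-0.002,0,0,0.06, -0.07,-0.075,-0.005,0,0,0.14, -0.11,-0.12,-0.007,0,0,0.22, -0.15,-0.165,-0.009,0,0,0.3, -0.19,-0.205,-0.011,0,0,0.38, -0.23,-0.25,-0.014,0,0,0.46, -0.275,-0.295,-0.016,0,0,0.55, -0.32,-0.3435,-0.0187,0,0,0.63]' 1
python3 -c "
from h import *
print(delta([421,-344,150],81.8))"
```

```text
time: 1.6
tool_pos: [399.1, 92.7, 250.3]
tcp_rot: [179.9, 0.0, 117.7]
ft_force: [0.8, -0.3, 0.1]
finger_gap: 85.7
grip_force: 0.0
(array([-0.3968, -0.1836,  0.1003]), np.float64(0.6267))
```

```bash
python3 -m jog '[-0.05,-0.023,0.012,0,0,0.08, -0.1,-0.046,0.025,0,0,0.16, -0.15,-0.07,0.038,0,0,0.24, -0.2,-0.0925,0.05,0,0,0.32, -0.25,-0.1155,0.063,0,0,0.4, -0.3,-0.139,0.076,0,0,0.48, -0.35,-0.162,0.088,0,0,0.56, -0.385,-0.178,0.097,0,0,0.61]' 1
python3 -m jog '[-0.01,-0.005,0.003,0,0,0.015, -0.012,-0.006,0.003,0,0,0.017, -0.012,-0.006,0.003,0,0,0.017]'
python3 -c "
from h import *
print(delta([421,-344,39],81.8))"
```

```text
time: 2.6
tool_pos: [420.7, -331.4, 152.3]
tcp_rot: [-180.0, 0.0, 82.7]
ft_force: [1.4, 1.0, 0.0]
finger_gap: 85.4
grip_force: 0.0
time: 2.98
tool_pos: [413.9, -339.4, 150.3]
tcp_rot: [180.0, 0.0, 82.0]
ft_force: [0.1, -1.0, -0.2]
finger_gap: 85.3
grip_force: 0.0
(array([-0.0036,  0.0076,  0.1113]), np.float64(0.0032))
```

```bash
python3 -m jog '[-0.002,0.004,0.01,0,0,0.003, -0.0036,0.0076,0.03,0,0,0.003, -0.0036,0.0076,0.05,0,0,0.003, -0.0036,0.0076,0.07,0,0,0.003, -0.0036,0.0076,0.09,0,0,0.003, -0.0036,0.0076,0.105,0,0,0.003, -0.0036,0.0076,0.111,0,0,0.003, -0.0036,0.0076,0.111,0,0,0.003]' 1
python3 - <<'E'
from h import *
print(delta([421,-344,39],81.8))
s=snap("side"); im=s["pixels"][180:330,250:450]; cv2.imwrite("pics/g1.png",cv2.resize(im[...,::-1],None,fx=4,fy=4))
E
```

```text
time: 3.98
tool_pos: [420.6, -344.6, 38.4]
tcp_rot: [-180.0, -0.0, 81.8]
ft_force: [-0.6, 0.1, -0.4]
finger_gap: 84.8
grip_force: 0.0
(array([ 0.0006,  0.0003, -0.0006]), np.float64(-0.0007))
```

View pics/g1.png

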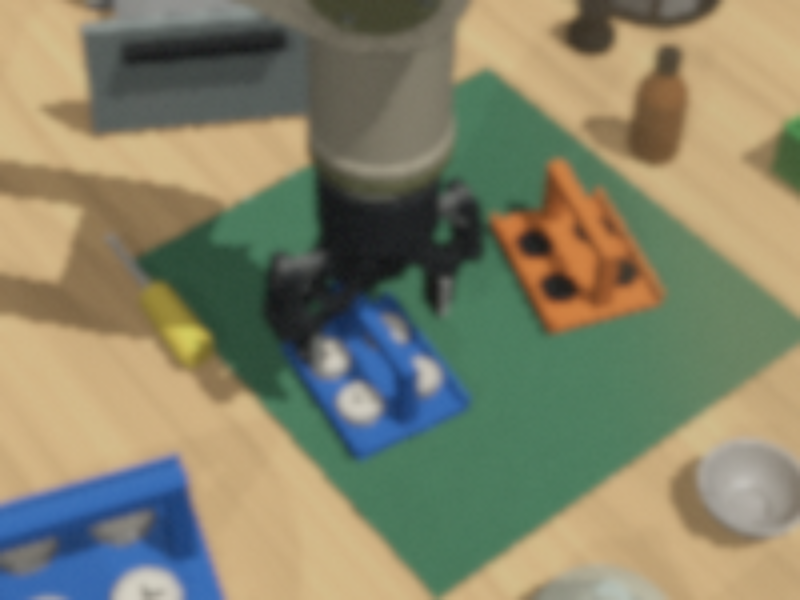

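The crop shows the open fingers straddling the bar, with tips at about (290,330) and (440,305), centred on the tray. Closing now.

```bash
python3 -m jog '[0,0,0,0,0,0, 0,0,0,0,0,0, 0,0,0,0,0,0, 0,0,0,0,0,0, 0,0,0,0,0,0, 0,0,0,0,0,0, 0,0,0,0,0,0, 0,0,0,0,0,0]' -1 50
```

```text
time: 5.03
tool_pos: [421.0, -345.0, 39.0]
tcp_rot: [180.0, 0.0, 81.7]
ft_force: [3.1, -1.3, 0.6]
finger_gap: 10.6
grip_force: 51.4
```

```bash
python3 -m jog '[0,0,-0.004,0,0,0, 0,0,-0.012,0,0,0, 0,0,-0.03,0,0,0, 0,0,-0.055,0,0,0, 0,0,-0.085,0,0,0, 0,0,-0.115,0,0,0, 0,0,-0.14,0,0,0, 0,0,-0.15,0,0,0]'
python3 - <<'E'
from h import *
print(r.sense()["ft_force"],delta([510,-9,189],60.3))
s=snap("top"); save(s,"t2.png")
E
```

```text
time: 6.02
tool_pos: [421.6, -345.7, 192.0]
tcp_rot: [179.8, 0.1, 81.7]
ft_force: [0.1, 0.4, -2.4]
finger_gap: 11.1
grip_force: 50.9
[ 0.08132126  0.38862169 -2.37951358] (array([0.3459, 0.0392, 0.003 ]), np.float64(0.3744))
```

View pics/t2.png

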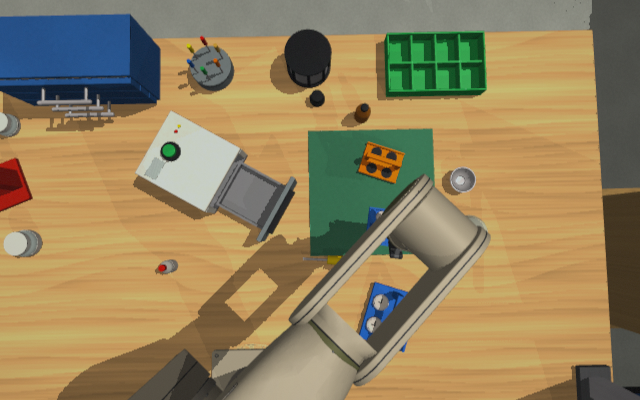

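The arm hides most of the tray, but a blue part at (375,217) and 2.4 N of weight show it is held. Underside is at about 152 mm, above the 112 mm panel. Moving over the drawer.

```bash
python3 -m jog '[0.015,0.002,0,0,0,0.015, 0.045,0.005,0,0,0,0.05, 0.085,0.01,0,0,0,0.09, 0.125,0.014,0,0,0,0.135, 0.165,0.019,0,0,0,0.18, 0.205,0.023,0,0,0,0.22, 0.245,0.028,0,0,0,0.265, 0.28,0.032,0,0,0,0.305]'
python3 -m jog '[0.03,0.006,0,0,0,0.03, 0.05,0.007,0,0,0,0.05, 0.06,0.007,0,0,0,0.07, 0.06,0.007,0,0,0,0.07, 0.06,0.007,0,0,0,0.07, 0.06,0.007,0,0,0,0.07]'
python3 - <<'E'
from h import *
print(r.sense()["ft_force"],delta([510.3,-8.8,57],60.3))
for n in ("top","side"):
    s=snap(n); save(s,n+"3.png"); w=cloud(s); p=s["pixels"].astype(int); x,y,z=np.moveaxis(w,-1,0)
    b=(p[...,2]>p[...,0]+50)&(p[...,2]>p[...,1]+30)&(abs(x-510)<90)&(abs(y+9)<90)&(z>100)
    print(n,b.sum(),w[b].mean(0).round(),np.percentile(z[b],[1,50,99]).round(), [a for a in cv2.minAreaRect(w[b][:,:2].astype(np.float32))])
E
```

```text
time: 7.08
tool_pos: [492.2, -70.7, 187.9]
tcp_rot: [-179.9, 0.0, 64.2]
ft_force: [0.5, -0.4, -3.0]
finger_gap: 11.0
grip_force: 50.9
time: 7.82
tool_pos: [524.6, -21.8, 188.6]
tcp_rot: [-180.0, 0.0, 60.2]
ft_force: [0.4, -0.1, -3.1]
finger_gap: 10.7
grip_force: 50.9
[ 0.38596352 -0.09252943 -3.13735334] (array([ 0.0042, -0.0189,  0.1316]), np.float64(-0.0011))
top 404 [508. -56. 168.] [154. 159. 216.] [(508.5631408691406, -58.62922668457031), (51.1218147277832, 94.70267486572266), 81.10110473632812]
side 349 [508. -48. 174.] [152. 160. 215.] [(519.744873046875, -28.925453186035156), (96.010498046875, 84.39768981933594), 60.584102630615234]
```

View pics/side3.png

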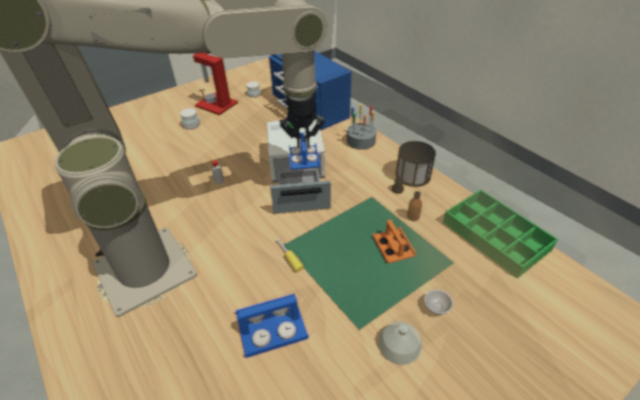

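Side view shows the tray level in the fingers at (305,155), above the drawer. Aligning, then lowering.

```bash
python3 -m jog '[0.003,-0.005,0,0,0,0, 0.005,-0.014,0,0,0,0, 0.006,-0.019,0,0,0,0, 0.006,-0.019,0.01,0,0,0, 0.006,-0.019,0.03,0,0,0, 0.006,-0.019,0.045,0,0,0, 0.006,-0.019,0.05,0,0,0, 0.006,-0.019,0.05,0,0,0]'
python3 - <<'E'
from h import *
print(r.sense()["ft_force"],delta([510.3,-8.8,57],60.3))
E
```

```text
time: 8.93
tool_pos: [511.2, -6.7, 138.4]
tcp_rot: [-180.0, 0.0, 60.3]
ft_force: [0.4, -0.0, -2.2]
finger_gap: 11.5
grip_force: 50.9
[ 0.35905585 -0.04997228 -2.18473039] (array([-0.0023,  0.0003,  0.0814]), np.float64(-0.0007))
```

```bash
python3 -m jog '[0,0,0.008,0,0,0, 0,0,0.025,0,0,0, 0,0,0.042,0,0,0, 0,0,0.058,0,0,0, 0,0,0.07,0,0,0, 0,0,0.077,0,0,0, 0,0,0.078,0,0,0, 0,0,0.078,0,0,0]'
python3 -m jog '[0,0,0.001,0,0,0, 0,0,0.002,0,0,0, 0,0,0.003,0,0,0, 0,0,0.003,0,0,0]'
```

```text
time: 9.93
tool_pos: [511.9, -6.7, 61.3]
tcp_rot: [180.0, -0.0, 60.3]
ft_force: [0.8, 0.5, -2.8]
finger_gap: 11.2
grip_force: 50.9
time: 10.42
tool_pos: [511.3, -6.7, 57.7]
tcp_rot: [-180.0, 0.0, 60.3]
ft_force: [-1.1, -0.9, -2.8]
finger_gap: 11.0
grip_force: 50.9
```

```bash
python3 -m jog '[0,0,0.0005,0,0,0, 0,0,0.001,0,0,0, 0,0,0.001,0,0,0]'
```

```text
time: 10.8
tool_pos: [511.5, -6.7, 56.9]
tcp_rot: [180.0, -0.0, 60.3]
ft_force: [0.2, -0.1, -2.5]
finger_gap: 11.1
grip_force: 51.0
```

```bash
python3 -m jog '[0,0,0.0005,0,0,0, 0,0,0.001,0,0,0, 0,0,0.001,0,0,0]'
```

```text
time: 11.18
tool_pos: [511.8, -6.6, 56.8]
tcp_rot: [180.0, -0.0, 60.3]
ft_force: [-4.5, 0.7, 7.6]
finger_gap: 11.0
grip_force: 52.4
```

Contact with the floor (+10 N). Releasing and going up.

```bash
python3 -m jog '[0,0,-0.0005,0,0,0, 0,0,-0.0005,0,0,0, 0,0,-0.0005,0,0,0, 0,0,-0.0005,0,0,0, 0,0,-0.0005,0,0,0, 0,0,-0.0005,0,0,0, 0,0,-0.0005,0,0,0, 0,0,-0.0005,0,0,0]' 0.6
python3 -m jog '[0,0,-0.005,0,0,0, 0,0,-0.02,0,0,0, 0,0,-0.05,0,0,0, 0,0,-0.09,0,0,0, 0,0,-0.12,0,0,0, 0,0,-0.15,0,0,0, 0,0,-0.16,0,0,0, 0,0,-0.16,0,0,0]'
python3 - <<'E'
from h import *
a=np.radians(60.3); u=np.array([np.cos(a),np.sin(a)]); n=np.array([-u[1],u[0]]); c=np.array([510.3,-8.8])
for nm in ("top","side"):
    s=snap(nm); save(s,nm+"4.png"); w=cloud(s); p=s["pixels"].astype(int); x,y,z=np.moveaxis(w,-1,0)
    b=(p[...,2]>p[...,0]+50)&(p[...,2]>p[...,1]+30)&(abs(x-510)<90)&(abs(y+9)<90)&(z<120)
    q=w[b]; X=(q[:,:2]-c)@u;Y=(q[:,:2]-c)@n
    print(nm,b.sum(),np.percentile(X,[0,1,99,100]).round(),np.percentile(Y,[0,1,99,100]).round(),np.percentile(q[:,2],[1,50,99]).round())
# pushing pose: closed fingers in front of panel at lip, radial
f=np.array([596,141.5])
for d in (-269.5,-254.5): print(d,(f+d*u).round(1))
E
```

```text
time: 12.18
tool_pos: [511.4, -6.7, 56.3]
tcp_rot: [-180.0, 0.0, 60.3]
ft_force: [0.9, 0.4, -0.0]
finger_gap: 68.3
grip_force: 0.0
time: 13.18
tool_pos: [511.8, -6.7, 217.1]
tcp_rot: [179.9, -0.0, 60.3]
ft_force: [1.3, 0.6, 0.0]
finger_gap: 68.1
grip_force: 0.0
top 584 [-48. -48.  22.  35.] [-42. -41.  44.  45.] [18. 28. 84.]
side 109 [-36. -34.  71.  76.] [-44. -42.  40.  43.] [17. 79. 85.]
-269.5 [462.5 -92.6]
-254.5 [469.9 -79.6]
```

View pics/side4.png

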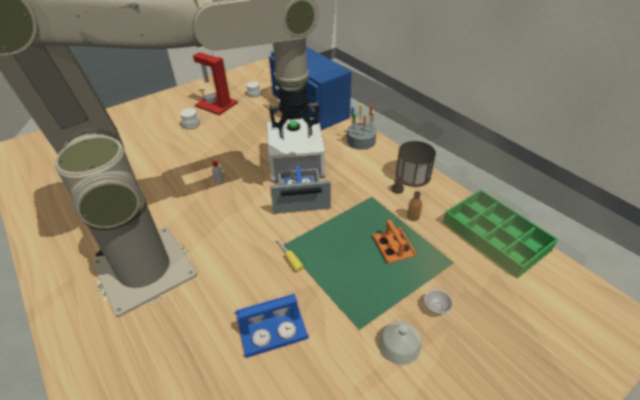

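The tray sits in the drawer (blue handle at (298,178)), centred to about (+4, +1.5) mm. Now I close the fingers and go to the front of the lip.

```bash
python3 -m jog '[-0.015,0,0,0,0,0, -0.05,0,0,0,0,0, -0.09,0,0,0,0,0, -0.12,0,0,0,0,0, -0.135,0,0,0,0,0, -0.14,0,0,0,0,0, -0.14,0,0.01,0,0,0, -0.14,0,0.03,0,0,0]' -1 50
python3 -c "
from h import *
print(delta([444.9,-123.4,86],60.3))"
```

```text
time: 14.28
tool_pos: [442.8, -127.7, 186.1]
tcp_rot: [179.9, -0.0, 60.3]
ft_force: [0.1, 0.2, 0.3]
finger_gap: -0.1
grip_force: 0.0
(array([ 0.0048, -0.0004,  0.1001]), np.float64(0.0002))
```

```bash
python3 -m jog '[0,0,0.015,0,0,0, 0,0,0.04,0,0,0, 0,0,0.065,0,0,0, 0,0,0.085,0,0,0, 0,0,0.097,0,0,0, 0.005,0,0.1,0,0,0, 0.01,0,0.1,0,0,0, 0.01,0,0.1,0,0,0]'
python3 -m jog '[0.002,0,0,0,0,0, 0.004,0,0,0,0,0, 0.007,0,0,0,0,0, 0.01,0,0,0,0,0, 0.014,0,0,0,0,0, 0.018,0,0,0,0,0, 0.022,0,0,0,0,0, 0.026,0,0,0,0,0]'
```

```text
time: 15.28
tool_pos: [447.9, -119.3, 87.2]
tcp_rot: [179.9, -0.0, 60.3]
ft_force: [-0.2, -0.1, -0.4]
finger_gap: -0.2
grip_force: 0.0
time: 16.27
tool_pos: [459.8, -97.0, 86.3]
tcp_rot: [-180.0, 0.0, 60.3]
ft_force: [-1.3, -1.0, 0.8]
finger_gap: 0.1
grip_force: 1.1
```

```bash
python3 -m jog '[0.004,0,0,0,0,0, 0.01,0,0,0,0,0, 0.018,0,0,0,0,0, 0.026,0,0,0,0,0, 0.034,0,0,0,0,0, 0.042,0,0,0,0,0, 0.05,0,0,0,0,0, 0.058,0,0,0,0,0]'
python3 -m jog '[0.008,0,0,0,0,0, 0.016,0,0,0,0,0, 0.024,0,0,0,0,0, 0.032,0,0,0,0,0, 0.04,0,0,0,0,0, 0.048,0,0,0,0,0, 0.055,0,0,0,0,0, 0.06,0,0,0,0,0]'
python3 - <<'E'
from h import *
s=r.sense();t=s["tool_pos"];a=np.radians(60.3);print((t[0]-596)*np.cos(a)+(t[1]-141.5)*np.sin(a),-(t[0]-596)*np.sin(a)+(t[1]-141.5)*np.cos(a),s["ft_force"])
s=snap("side"); im=s["pixels"][80:230,220:420]; cv2.imwrite("pics/p1.png",cv2.resize(im[...,::-1],None,fx=4,fy=4))
E
```

```text
time: 17.27
tool_pos: [488.9, -46.1, 86.3]
tcp_rot: [180.0, 0.0, 60.3]
ft_force: [-0.6, -2.2, -0.3]
finger_gap: 0.2
grip_force: 1.2
time: 18.27
tool_pos: [518.6, 5.9, 86.3]
tcp_rot: [180.0, -0.0, 60.3]
ft_force: [-0.7, -2.2, 1.3]
finger_gap: 0.0
grip_force: 1.1
-156.09852987486835 0.050399950863777576 [-0.71176509 -2.23724843  1.33300224]
```

View pics/p1.png

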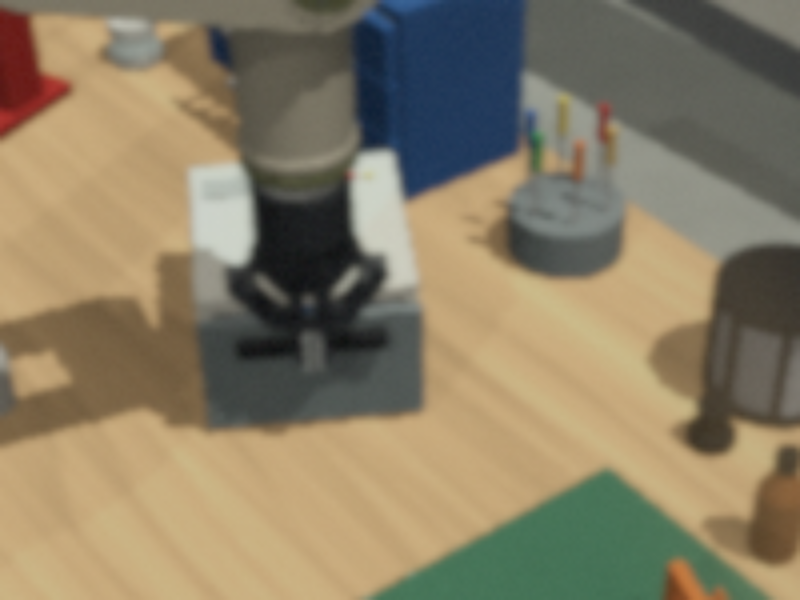

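The shut fingers sit mid-lip at about (313,345) in the crop, and the drawer is nearly shut. I finish slowly.

```bash
python3 -m jog '[0.003,0,0,0,0,0, 0.006,0,0,0,0,0, 0.008,0,0,0,0,0, 0.01,0,0,0,0,0, 0.012,0,0,0,0,0, 0.013,0,0,0,0,0, 0.014,0,0,0,0,0, 0.015,0,0,0,0,0]'
python3 -m jog '[0.001,0,0,0,0,0, 0.002,0,0,0,0,0, 0.003,0,0,0,0,0, 0.004,0,0,0,0,0]'
```

```text
time: 19.32
tool_pos: [525.8, 18.6, 86.3]
tcp_rot: [-180.0, 0.0, 60.3]
ft_force: [-1.5, -1.4, 2.1]
finger_gap: 0.0
grip_force: 1.0
time: 19.82
tool_pos: [527.8, 22.1, 86.3]
tcp_rot: [-180.0, 0.0, 60.3]
ft_force: [-1.4, -0.9, 1.3]
finger_gap: 0.0
grip_force: 1.0
```

```bash
python3 -m jog '[0.001,0,0,0,0,0, 0.002,0,0,0,0,0, 0.003,0,0,0,0,0, 0.004,0,0,0,0,0]'
```

```text
time: 20.32
tool_pos: [528.2, 22.8, 86.3]
tcp_rot: [-179.9, 0.3, 60.2]
ft_force: [-12.7, -16.3, 10.5]
finger_gap: 0.1
grip_force: 10.8
```

Firm stop at 24 N, with the panel flush as expected. Hold, back off and rise.

```bash
python3 -m jog '[0,0,0,0,0,0, 0,0,0,0,0,0, -0.004,0,0,0,0,0, -0.015,0,0,0,0,0, -0.035,0,0,0,0,0, -0.04,0,-0.01,0,0,0, -0.04,0,-0.03,0,0,0, -0.04,0,-0.06,0,0,0]'
python3 -m jog '[0,0,-0.03,0,0,0, 0,0,-0.055,0,0,0, 0,0,-0.065,0,0,0, 0,0,-0.065,0,0,0]'
python3 - <<'E'
from h import *
print(delta([618.3,180.6,150],60.3))
a=np.radians(60.3); u=np.array([np.cos(a),np.sin(a)]); n=np.array([-u[1],u[0]]); c=np.array([596,141.5])
s=snap("side"); im=s["pixels"][80:230,220:420]; cv2.imwrite("pics/p2.png",cv2.resize(im[...,::-1],None,fx=4,fy=4))
w=cloud(s).reshape(-1,3); X=(w[:,:2]-c)@u; Y=(w[:,:2]-c)@n; z=w[:,2]
k=(z>30)&(z<80)&(abs(Y)<80)&(abs(X+120)<60); print("panel face",k.sum(),np.percentile(X[k],[5,50,95]).round(1))
E
```

```text
time: 21.32
tool_pos: [509.2, -9.6, 146.8]
tcp_rot: [-179.9, 0.0, 60.2]
ft_force: [0.5, -1.0, 0.1]
finger_gap: -0.4
grip_force: 0.0
time: 21.82
tool_pos: [510.3, -9.4, 212.0]
tcp_rot: [179.9, -0.0, 60.3]
ft_force: [-0.3, 0.8, -0.7]
finger_gap: -0.1
grip_force: 0.0
(array([ 0.2186, -0.0005,  0.062 ]), np.float64(-0.0009))
panel face 547 [-115.7 -111.8 -108.3]
```

View pics/p2.png

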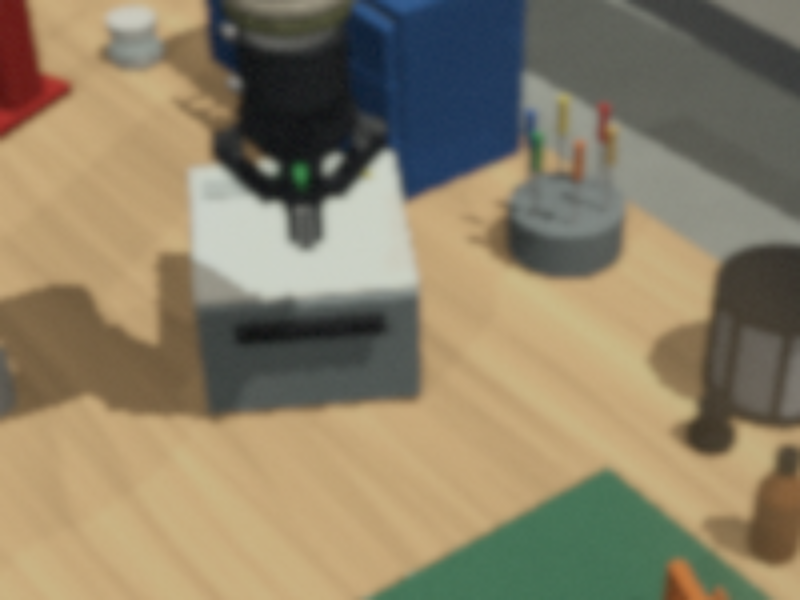

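The drawer is shut: panel face flush at (310,350) and measured 12 mm ahead of the box front. The button shows at (302,172). Next, over the button.

```bash
python3 -m jog '[0.02,0,0,0,0,0, 0.06,0,0,0,0,0, 0.1,0,0,0,0,0, 0.145,0,0,0,0,0, 0.185,0,0,0,0,0, 0.208,0,0.015,0,0,0, 0.216,0,0.035,0,0,0, 0.2186,0,0.05,0,0,0]'
python3 -m jog '[0,0,0.007,0,0,0, 0,0,0.012,0,0,0, 0,0,0.012,0,0,0, 0,0,0.012,0,0,0]'
python3 -c "
from h import *
print(delta([618.3,180.6,131],60.3))"
```

```text
time: 22.88
tool_pos: [617.2, 180.8, 158.2]
tcp_rot: [-179.9, 0.1, 60.3]
ft_force: [-0.2, -0.0, -0.6]
finger_gap: 0.2
grip_force: 0.0
time: 23.38
tool_pos: [618.8, 180.3, 150.3]
tcp_rot: [179.9, -0.1, 60.2]
ft_force: [0.3, 0.6, -0.1]
finger_gap: 0.5
grip_force: 0.0
(array([-0.    , -0.0006,  0.0193]), np.float64(-0.0011))
```

```bash
python3 -m jog '[0,0,0.006,0,0,0, 0,0,0.011,0,0,0, 0,0,0.014,0,0,0, 0,0,0.0155,0,0,0, 0,0,0.017,0,0,0, 0,0,0.018,0,0,0, 0,0,0.0185,0,0,0, 0,0,0.0185,0,0,0]'
```

```text
time: 24.38
tool_pos: [618.3, 180.5, 131.1]
tcp_rot: [-180.0, 0.0, 60.3]
ft_force: [-3.9, -1.0, 6.4]
finger_gap: -0.3
grip_force: 2.8
```

```bash
python3 -m jog '[0,0,0.0005,0,0,0, 0,0,0.001,0,0,0, 0,0,0.0015,0,0,0, 0,0,0.0015,0,0,0]'
```

```text
time: 24.88
tool_pos: [618.4, 180.5, 131.0]
tcp_rot: [180.0, -0.0, 60.3]
ft_force: [-8.1, -2.0, 12.9]
finger_gap: -0.3
grip_force: 6.7
```

Hard stop: more force without more travel. Retract and check.

```bash
python3 -m jog '[0,0,0,0,0,0, 0,0,-0.01,0,0,0, 0,0,-0.03,0,0,0, 0,0,-0.06,0,0,0, 0,0,-0.09,0,0,0, 0,0,-0.11,0,0,0, 0,0,-0.11,0,0,0, 0,0,-0.11,0,0,0]'
python3 - <<'E'
from h import *
a=np.radians(60.3); u=np.array([np.cos(a),np.sin(a)]); n=np.array([-u[1],u[0]]); c=np.array([596,141.5])
s=snap("side"); w0=cloud(s); w=w0.reshape(-1,3); p=s["pixels"].astype(int).reshape(-1,3); X=(w[:,:2]-c)@u; Y=(w[:,:2]-c)@n; z=w[:,2]
k=(z>30)&(z<80)&(abs(Y)<80)&(abs(X+120)<60); print("panel",np.median(X[k]).round(1))
g=(p[:,1]>p[:,0]+40)&(p[:,1]>p[:,2]+20)&(abs(X-45)<25)&(abs(Y)<25)&(z>115); print("button",g.sum(),np.percentile(z[g],[50,95]))
print(r.sense()["ft_force"]); print(r.hand_in())
E
```

```text
time: 25.88
tool_pos: [617.9, 180.4, 237.9]
tcp_rot: [-179.9, 0.1, 60.3]
ft_force: [0.1, -0.1, 0.4]
finger_gap: -0.1
grip_force: 0.0
panel -112.0
button 47 [134.42176769 137.70880058]
[-0.66433869  0.30354103 -0.57215467]
the job is handed in; nothing more can be done
None
```

I set the blue tray in the drawer, pushed the drawer shut, pressed the start button to its stop and let it come up again, then handed the job in at about 26 s; the hand-in returned no verdict.

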